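# Unload the cover mould and gauge its floor

## Robot

A 6-joint arm with a two-finger parallel gripper is mounted at the origin on the work surface. World frame = base frame: x ahead of the robot, y to its left, z up, the work surface at z = 0. Lengths are in m, angles in rad, forces in N, time in s.
With the tool pointing down it reaches from about 0.225 to 0.875 m from the base axis. Payload 3.4 kg.
Tool frame: the origin (TCP) lies at the very end of the fingers, on their centre line; the grasp point (between the pads) lies 19 mm behind it; z points along the fingers, y is the line along which they close (so a half turn about z gives the same grasp; the last joint's range is limited). The gripper opens to 85 mm and grips with 20 to 120 N. Pads are 22 mm wide; open, the fingers measure 114 mm over their backs; the gripper's body (76 mm by 85 mm) begins 54 mm behind the grasp point. The pads swing forward as they close: fully open they stand 13 mm farther back than shut.
Start: joints at [-0.121, 0.276, 1.505, -0, 1.361, -0.121], TCP at [0.575, -0, 0.231] pointing down, gripper open.
Joint ranges: [-2.89, 2.89], [-0.75, 2.08], [0.22, 2.7], [-1.18, 4.32], [0.11, 2.71], [-2.7, 2.7]. Speed limits (rad/s): [2.57, 2.57, 3.14, 3.14, 3.14, 3.14].

## Interface

Orientations are given as a unit quaternion [w, x, y, z].
In Python, from rig import readout, vision, manip gives the robot as it stands.
- The arm moves only by the shell command python3 -m handwheel 'ROWS' [FORCE]. ROWS is JSON, a list of rows, each a list of 3 entries, a list of its own where there are three numbers: the shift along the tool's x, y, z in mm, then the turn, a rotation vector about the tool's x, y, z in units of 6 degrees (1.0 is 6 degrees), then the closure, from -1 (fully open) to 1 (shut), so that 0 is half open. A call has 1 to 20 rows; each row shifts and turns the commanded pose from where the row before left it, along the tool's axes as they then stand; what a row does not reach is not made up. A row lasts 1/8 s, in which the tool goes at most 62.5 mm and 10.7 degrees, less where a joint would pass 70% of its speed; a pose out of reach is approached as far as the arm can. A call is refused whole if a number of a shift passes 62.5 or a number of a turn 1, either way. A call with a gripper value outside its range is refused whole. The fingers move at their own pace and stop on an object; FORCE is the grip in N (left out, the last holds). Time passes only in rows, so rows that do not move let the fingers close. It gives the time, the measured TCP pose, the force, the opening and the grip force at its end, in the units of the state.
- readout.get_state(): the state, without advancing time (a new reading comes with each control period).
- vision.get_image(name): name is "scene" or "side" or "wrist"; returns the picture (480x640x3 uint8, blue, green, red); there is no depth.
- vision.camera_params(name): a dict with "intrinsics" (3x3 intrinsics, pixels), "dist" ([k1, k2, p1, p2, k3] as OpenCV has them; the pictures are not rectified), "rvec" (rotation vector, rad) and "tvec" (3), from world to camera coordinates, as OpenCV has them; the wrist camera has in their place "hand_eye" (4x4, takes a point from camera to tool coordinates, whose origin is the TCP and whose axes are the flange's). Camera axes: x right, y down, z forward; pixel columns grow to the right and rows downward; lengths in m; the calibration is good to about 2 mm. A picture is of the moment at which its call begins: read the wrist's pose just before it. camera_params takes no time and is no camera call.
- manip.sign_off(): hands the job in; it is judged then, once.
The state is a dict: "clock": time; "qpos": joint angles; "qd": joint speeds; "effort": joint torques, N m; "position": TCP position; "ee_rot": TCP orientation; "contact_force": force on the tool from outside, world axes, zero at the start; "moment": the same for the moment, N m; "width": finger opening in m; "gripper_force": force on a finger pad.
Only numpy, scipy, OpenCV 4.12 (cv2) and the standard library are available. Lean on these libraries where they do the work, as an engineer would, in place of code of your own. Each camera call takes 0.05 s, during which the arm holds its last target. There are 200 camera calls.

## Task

Lift the moulded cover out of the sloping mould by its sprue and set it down flat, sprue up, in the steel tray, without dropping it. Then take the sprung probe from its wooden stand and hold its tip inside the ring etched on the mould's floor (not on the cross), square to that sloping floor, pressing lightly so that the sprung tip is pushed in about halfway, never hard. Finish while still holding the probe there, and leave everything else on the bench where it stands.

Things in the scene. Friction and masses are not known exactly. Their poses are not given: they have to be found in the camera images.
- mould: Open aluminium mould, block 120 x 120 x 26 mm, fixed on a grey rest, sloping 20 degrees (far edge higher). Origin: centre of the flat floor of its round cavity (80 mm across, 12 mm deep, open on top), about 49 mm above the table; z = out of the cavity, square to the sloping floor, leaning towards the robot; x = up the slope. The block's top face is at z = +12 mm.
- spot (a point): Centre of the etched ring (20 mm across its dark line, 15 mm inside, flat) on the cavity floor, 20 mm from the floor's centre along the mould's +y; axes as the mould's. Hidden under the cover at the start. The small cross 20 mm to the other side (-y) is not the spot.
- cover: Off-white moulded cover, at the start in the cavity, free to lift out along the cavity's axis (2 mm play all round): a disc 76 mm across and 14 mm thick with a round sprue 16 mm across standing 38 mm up from its middle; about 80 g. Origin: centre of the disc's underside; z = up along the sprue.
- tray: Open steel tray, fixed, 170 (x) x 160 (y) x 24 mm outside, walls and floor 5 mm thick. Origin: centre of its underside, on the table; the inner floor is at z = +5 mm. It stands left or right of the mould.
- stand: Wooden block, fixed, 80 x 80 x 66 mm, with a vertical through hole 18 mm across in which the probe hangs by its flange. Origin: centre of its underside, on the table.
- probe: Sprung gauge probe, upright in the stand, about 130 g; lift it 65 mm straight up to free it. Black round handle 22 mm across from z = 6 to 62 mm, flange 34 mm across from z = 0 to 6, steel nose 14 mm across down to z = -45, below it the thin sprung tip. Origin: on the axis at the flange's underside, which rests on the stand's top; z = up along the handle.
- tip (a point): End of the probe's sprung tip (7 mm across, flat), on the probe's axis, 59 mm below the probe's origin when not pressed; axes as the probe's.
- plunger (a joint): How far the sprung tip is pushed into the nose, m: 0 = out, 0.012 = fully in. It takes 0.9 N to start and 0.3 N more for each mm (2.7 N at halfway).
- meter1: blue-bodied water meter, 82 mm wide, 79 mm high, beyond the mould; a bystander. Origin: centre of its underside.
- meter2: red-bodied water meter, same size, beyond the mould; a bystander. Origin: centre of its underside.
- meter3: red-bodied water meter on the right; a bystander. Origin: centre of its underside.
- meter4: blue-bodied water meter on the left; a bystander. Origin: centre of its underside.
- gasket: flat black rubber ring, 68 mm across, 8 mm high; a bystander. Origin: centre of its underside.
- union_nut: brass ring nut, 36 mm across, 18 mm high; a bystander. Origin: centre of its underside.
- driver: screwdriver lying crosswise between the robot and the mould; a bystander, along its own x.
- tin: small open steel cup, 70 mm across, 45 mm high; a bystander. Origin: centre of its underside.

How it is judged:
By the outcome, as a careful person would: the job done as asked, in the order asked, and still so for the second after the job is handed in, while the arm keeps its last pose, push and grip.
It also fails if it takes over 64 s, if anything falls off the work surface, if the arm or the gripper's body presses on something with over 40 N, if the wrist force passes 120 N, or if a joint passes its speed limit or range.

## Working session

There is one attempt and no reset: what is moved stays moved. The work goes in short steps, Python scripts to look and compute and a shell command to move; the robot and the scene stay as the last step left them, time stands still between calls to the robot, and variables do not carry over. Pictures are saved under pics/ and viewed, at most 10 in all, crops included, and the job is handed in when it is done.

```bash
mkdir -p pics; python3 - <<'E'
from rig import readout, vision, manip
import cv2, numpy as np
for n in ("scene","side"):
    cv2.imwrite(f"pics/{n}0.png", vision.get_image(n))
np.set_printoptions(precision=4,suppress=True)
for n in ("scene","side","wrist"):
    p=vision.camera_params(n); print(n,{k:np.round(np.array(v),4).tolist() for k,v in p.items()})
print(readout.get_state())
E
```

```text
scene {'intrinsics': [[446.7556, 0.0, 327.3209], [0.0, 446.7556, 238.1729], [0.0, 0.0, 1.0]], 'dist': [-0.0507, 0.0, 0.0, 0.0, 0.0], 'rvec': [0.6278, 2.7941, -0.9193], 'tvec': [0.5501, -0.1588, 1.2777]}
side {'intrinsics': [[552.3414, 0.0, 320.7621], [0.0, 552.3414, 240.7772], [0.0, 0.0, 1.0]], 'dist': [-0.0998, 0.0, 0.0, 0.0, 0.0], 'rvec': [0.2972, -2.7459, 1.284], 'tvec': [0.5556, 0.152, 1.2435]}
wrist {'intrinsics': [[409.4511, 0.0, 313.8463], [0.0, 409.4511, 246.8844], [0.0, 0.0, 1.0]], 'dist': [-0.049, 0.0, 0.0, 0.0, 0.0], 'hand_eye': [[-0.0004, -0.9473, -0.3202, 0.0828], [1.0, -0.0004, -0.0001, 0.0011], [-0.0001, -0.3202, 0.9473, -0.1424], [0.0, 0.0, 0.0, 1.0]]}
{'clock': 0.1, 'qpos': array([-0.121 ,  0.2765,  1.506 , -0.    ,  1.3607, -0.121 ]), 'qd': array([ 0.0008, -0.0011, -0.0029, -0.002 , -0.0005,  0.0008]), 'effort': array([  0.0016, -41.7698, -24.6405,  -0.0002,   0.0058,   0.    ]), 'position': array([0.5745, 0.    , 0.2305]), 'ee_rot': array([-0.0006,  0.7071,  0.7071, -0.0005]), 'contact_force': array([-0.0074, -0.5573, -0.2891]), 'moment': array([ 0.0376,  0.0396, -0.0202]), 'gripper_force': 0.0, 'width': 0.08545329193149127}
```

View pics/scene0.png

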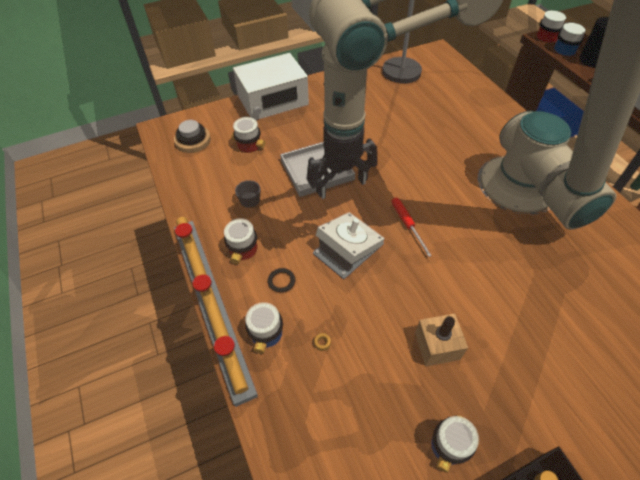

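View pics/side0.png

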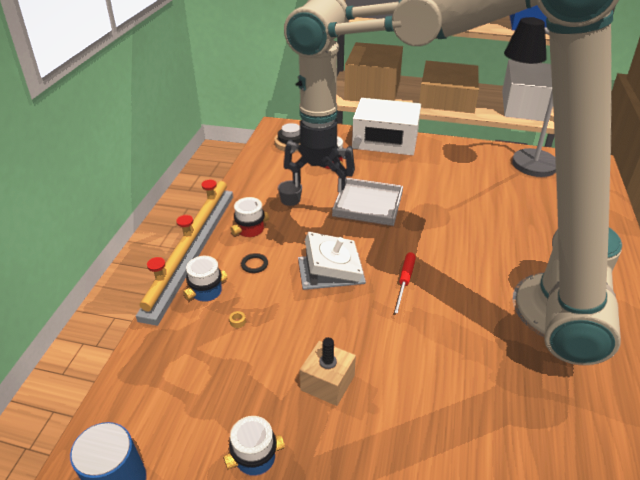

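Scene shows the mould with its sprue top near (354,225), the tray near (318,167), and the stand and probe near (442,338)/(448,322). Side shows the sprue at (338,241), the tray at (368,201) and the probe top at (328,342). I'll enlarge both.

```bash
python3 - <<'E'
import cv2, numpy as np
a=cv2.imread("pics/scene0.png")[135:370,275:475]; b=cv2.imread("pics/side0.png")[170:405,290:410]
c=np.hstack([cv2.resize(i,None,fx=2.5,fy=2.5,interpolation=cv2.INTER_CUBIC) for i in (a,b)])
cv2.imwrite("pics/crop0.png",c); print(c.shape)
E
```

```text
(588, 800, 3)
```

View pics/crop0.png

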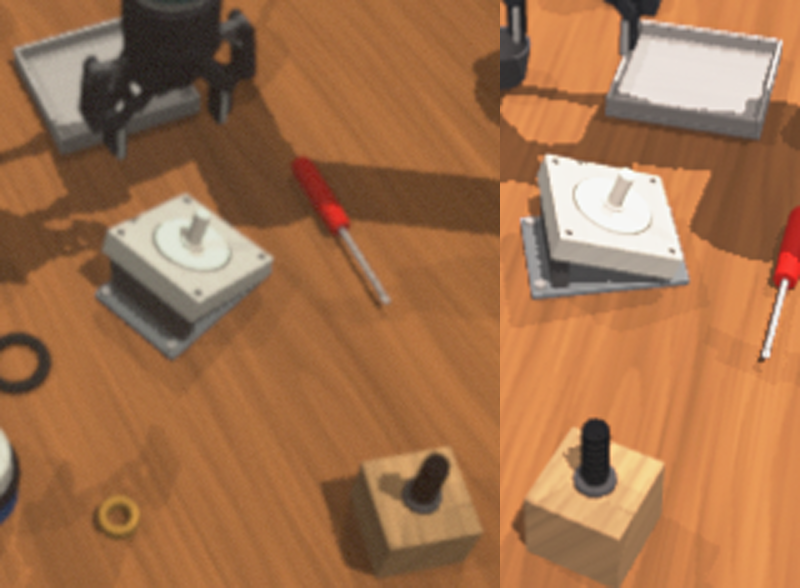

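```bash
cat > h.py <<'E'
import cv2, numpy as np
from rig import vision
from scipy.spatial.transform import Rotation as R
from scipy.optimize import least_squares
P={n:{k:np.array(v,float) for k,v in vision.camera_params(n).items()} for n in("scene","side","wrist")}
def sc(u,v): return np.array([275+u/2.5,135+v/2.5])-.3
def sd(u,v): return np.array([290+(u-500)/2.5,170+v/2.5])-.3
def proj(n,X,T=None):
    p=P[n]
    if n=="wrist":
        M=np.linalg.inv(T@p["hand_eye"]); r,t=cv2.Rodrigues(M[:3,:3])[0],M[:3,3]
    else: r,t=p["rvec"],p["tvec"]
    return cv2.projectPoints(np.atleast_2d(X).astype(float),r,t,p["intrinsics"],p["dist"])[0][:,0]
def tri(obs): # [(cam,px,T)]
    f=lambda X:np.concatenate([proj(o[0],X,*o[2:])[0]-o[1] for o in obs])
    s=least_squares(f,[.55,0,.05]); return s.x,np.abs(s.fun).max()
def toolT(s):
    q=s["ee_rot"]; T=np.eye(4); T[:3,:3]=R.from_quat([*q[1:],q[0]]).as_matrix(); T[:3,3]=s["position"]; return T
def mouldR(yaw): return (R.from_euler("z",yaw)*R.from_euler("y",-np.radians(20))).as_matrix()
E
python3 - <<'E'
from h import *
np.set_printoptions(precision=4,suppress=True)
print("sprue",tri([("scene",sc(201,217)),("side",sd(623,179))]))
print("probe top",tri([("scene",sc(436,461)),("side",sd(596,427))]))
for n,a,b in(("low-r",(187,197),None),):pass
S={"a":(105,243),"b":(187,197),"c":(271,257),"d":(193,318)}
D={"a":(544,156),"b":(657,180),"c":(685,268),"d":(553,242)}
for k in S:
  for j in D:
    x,e=tri([("scene",sc(*S[k])),("side",sd(*D[j]))])
    if e<3: print(k,j,x,e)
for n,c,f,pts in(("side",None,sd,[(640,24),(781,40),(764,112),(609,96)]),("scene",None,sc,[(15,50),(60,140)])):
  for p in pts:
    g=least_squares(lambda X:proj(n,[X[0],X[1],.024])[0]-f(*p),[.5,.2]).x; print("tray",n,g)
E
```

```text
sprue (array([ 0.5284, -0.0119,  0.0933]), np.float64(0.10482118458844525))
probe top (array([0.4864, 0.3117, 0.1273]), np.float64(0.5182417033786351))
a a [ 0.6154 -0.0421  0.0757] 2.716826526745564
a c [ 0.5037 -0.3067 -0.2981] 2.653969444357358
b b [ 0.5068 -0.0793  0.04  ] 0.4159560254092014
c a [0.5607 0.1516 0.2455] 0.36322497625386063
c c [0.4609 0.0187 0.0234] 0.68861443081218
d d [0.5787 0.0731 0.0753] 2.3510901476151957
tray side [ 0.5774 -0.3743]
tray side [ 0.4132 -0.3762]
tray side [ 0.4168 -0.2354]
tray side [ 0.5847 -0.2285]
tray scene [ 0.5823 -0.3771]
tray scene [ 0.5906 -0.2222]
```

```bash
python3 - <<'E'
from h import *
np.set_printoptions(precision=4,suppress=True)
S=[(105,243),(187,197),(271,257),(193,318)]; D=[(544,156),(657,180),(685,268),(553,242)]
loc=np.array([[.06,-.06,.012],[-.06,-.06,.012],[-.06,.06,.012],[.06,.06,.012],[0,0,.052]])
def f(p):
    X=p[:3]+loc@mouldR(p[3]).T
    r=np.concatenate([proj("scene",X)-[sc(*q) for q in S+[(201,217)]],proj("side",X)-[sd(*q) for q in D+[(623,179)]]])
    return np.r_[r.ravel(),(p[2]-.049)/.002]
s=least_squares(f,[.54,0,.049,.35],loss="soft_l1"); print(s.x,np.degrees(s.x[3])); print(s.fun.round(1))
m=mouldR(s.x[3]); print("sprue top",s.x[:3]+m@[0,0,.052],"axis",m[:,2])
E
```

```text
[ 0.5453 -0.0044  0.0468  0.3251] 18.626042008935073
[ 0.6 -4.4 -0.3 -0.1  0.5  2.6  0.9 -4.9  0.4 -0.2 -0.9  0.7 -0.3  0.7
 -3.7 -1.2  0.2 -0.3 -0.2 -0.2 -1.1]
sprue top [ 0.5284 -0.0101  0.0956] axis [-0.3241 -0.1092  0.9397]
```

```bash
cat >> h.py <<'E'
from rig import readout
def plan(p,Rt,sy=True):
    """shift (tool axes, mm) then turn (6 deg units) to reach TCP p with rotation Rt; or turn first, then shift"""
    T=toolT(readout.get_state()); d=np.array(p)-T[:3,3]; rv=R.from_matrix(T[:3,:3].T@Rt).as_rotvec(degrees=True)/6
    print("now",T[:3,3].round(4),"shift-now",(T[:3,:3].T@d*1e3).round(1),"turn",rv.round(2),"shift-after-turn",(Rt.T@d*1e3).round(1))
def zdown(axis,Rref): # minimal turn of Rref so that tool z = -axis
    z=Rref[:,2]; a=-np.array(axis); c=np.cross(z,a); s=np.linalg.norm(c)
    return (R.from_rotvec(c/s*np.arctan2(s,z@a)) if s>1e-9 else R.identity()).as_matrix()@Rref
def look(n,name,crop=None,k=1):
    T=toolT(readout.get_state()); im=vision.get_image(n); cv2.imwrite("pics/"+name+"_full.png",im); np.save("pics/"+name+".npy",T)
    if crop: x0,x1,y0,y1=crop; im=im[y0:y1,x0:x1]
    cv2.imwrite("pics/"+name+".png",cv2.resize(im,None,fx=k,fy=k,interpolation=cv2.INTER_CUBIC))
E
python3 - <<'E'
from h import *
m=mouldR(.325); T=toolT(readout.get_state())
plan(np.array([.5284,-.0101,.0956])+.06*m[:,2], zdown(m[:,2],T[:3,:3]))
E
```

```text
now [0.5745 0.     0.2305] shift-now [-16.7 -65.4  78.7] turn [-3.17  1.06  0.  ] shift-after-turn [-24.  -87.2  50.7]
```

```bash
python3 -m handwheel '[[[-5,-22,10],[0,0,0],-1],[[-6,-22,10],[0,0,0],-1],[[-6,-21,10],[0,0,0],-1],[[0,0,10],[-0.8,0.27,0],-1],[[0,0,0],[-0.8,0.27,0],-1],[[0,0,0],[-0.8,0.26,0],-1],[[0,0,0],[-0.77,0.26,0],-1],[[0,0,0],[0,0,0],-1],[[0,0,0],[0,0,0],-1]]' 30
python3 - <<'E'
from h import *
look("wrist","w1")
T=np.load("pics/w1.npy"); m=mouldR(.3251)
o=np.array([.5453,-.0044,.0468])
print(proj("wrist",[o+m@[0,0,.052],o+m@[0,0,.014],*[o+m@[a,b,.012] for a,b in((.06,-.06),(-.06,-.06),(-.06,.06),(.06,.06))]],T).round(0).tolist())
plan(o+m@[0,0,.112],zdown(m[:,2],T[:3,:3]))
E
```

```text
clock: 1.23
position: [0.5106, -0.0173, 0.1916]
ee_rot: [0.078, 0.696, 0.696, 0.156]
contact_force: [0.5, -1.0, -0.4]
width: 0.0853
gripper_force: 0.0
[[289.0, 255.0], [292.0, 237.0], [395.0, 285.0], [246.0, 330.0], [181.0, 184.0], [348.0, 126.0]]
now [ 0.5109 -0.0171  0.1917] shift-now [ -3.8 -14.7  36.7] turn [0.01 0.01 0.01] shift-after-turn [ -3.8 -14.7  36.7]
```

View pics/w1.png

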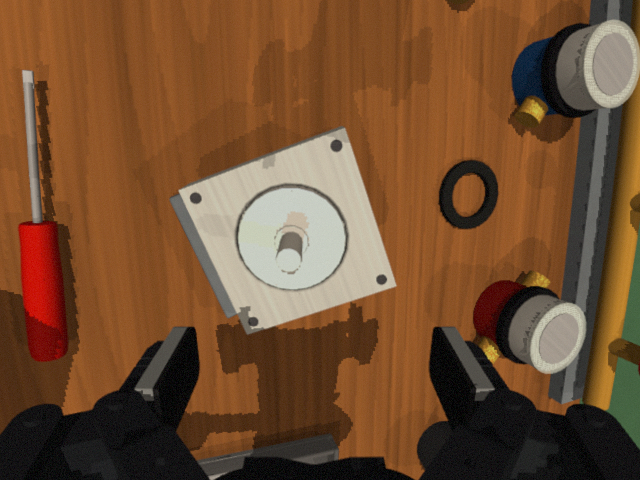

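The wrist view matches the model: corners at (395,285), (247,333), (180,189) and (345,128), sprue top at (289,260). I'll refit with these.

```bash
python3 - <<'E'
from h import *
T=np.load("pics/w1.npy")
W=np.array([(395,285),(247,333),(180,189),(345,128),(289,260)]); D=[(657,180),(685,268)]
loc=np.array([[.06,-.06,.012],[-.06,-.06,.012],[-.06,.06,.012],[.06,.06,.012],[0,0,.052]])
def f(p):
    X=p[:3]+loc@mouldR(p[3]).T
    return np.r_[(proj("wrist",X,T)-W).ravel(),(proj("scene",X)[[1,2,4]]-[sc(*q) for q in((187,197),(271,257),(201,217))]).ravel(),(proj("side",X)[[0,1,4]]-[sd(*q) for q in((544,156),(657,180),(623,179))]).ravel(),(p[2]-.049)/.002]
s=least_squares(f,[.545,-.004,.049,.325],loss="soft_l1"); print(s.x.round(4)); print(s.fun.round(1))
m=mouldR(s.x[3]); plan(s.x[:3]+m@[0,0,.021],zdown(m[:,2],T[:3,:3]))
E
```

```text
[ 0.5449 -0.0065  0.0466  0.3426]
[ 0.5  0.5 -0.2  0.1 -0.4  0.2  0.2  0.  -0.3 -0.9 -1.1 -0.7  0.2  1.5
  0.  -0.8 -0.9  0.5 -0.5  0.1  0.1 -0.7 -1.2]
now [ 0.5109 -0.0171  0.1917] shift-now [ -5.9 -15.3 127.5] turn [0.03 0.06 0.01] shift-after-turn [ -6.8 -14.8 127.5]
```

```bash
python3 -m handwheel '[[[-3.4,-7.4,20],[0.03,0.06,0],-1],[[-3.4,-7.4,20],[0,0,0],-1],[[0,0,20],[0,0,0],-1],[[0,0,20],[0,0,0],-1],[[0,0,20],[0,0,0],-1],[[0,0,15],[0,0,0],-1],[[0,0,12],[0,0,0],-1],[[0,0,0],[0,0,0],-1],[[0,0,0],[0,0,0],0.3],[[0,0,0],[0,0,0],1],[[0,0,0],[0,0,0],1],[[0,0,0],[0,0,0],1],[[0,0,0],[0,0,0],1],[[0,0,0],[0,0,0],1]]' 40
python3 -c "
from h import *
m=mouldR(.3426);T=toolT(readout.get_state());print(m.T@(T[:3,3]-[.5449,-.0065,.0466]),m.T@T[:3,2])"
```

```text
clock: 3.02
position: [0.5372, -0.0091, 0.0669]
ee_rot: [0.075, 0.696, 0.697, 0.157]
contact_force: [-2.5, -1.6, 5.5]
width: 0.015
gripper_force: 38.9
[-0.00068271  0.00011777  0.02189185] [ 6.71703557e-04 -2.88066699e-04 -9.99999733e-01]
```

```bash
python3 -m handwheel '[[[0,0,-3],[0,0,0],1],[[0,0,-5],[0,0,0],1],[[0,0,-8],[0,0,0],1],[[0,0,-10],[0,0,0],1],[[0,0,-15],[0,0,0],1],[[0,0,-20],[0,0,0],1],[[0,0,-20],[0,0,0],1],[[0,0,-10],[0,0,0],1],[[0,0,0],[0,0,0],1]]' 40
python3 - <<'E'
from h import *
look("wrist","w2")
look("scene","s2",(275,475,115,290),2)
Rd=zdown([0,0,1],toolT(readout.get_state())[:3,:3])
plan([.50,-.303,.13],Rd); print(Rd.round(3))
E
```

```text
clock: 4.15
position: [0.5081, -0.0197, 0.1529]
ee_rot: [0.075, 0.696, 0.697, 0.157]
contact_force: [0.4, -1.1, -0.7]
width: 0.0148
gripper_force: 39.0
now [ 0.5075 -0.0194  0.1516] shift-now [-284.    -9.   -14.8] turn [ 3.14 -1.12  0.  ] shift-after-turn [-283.6   -7.9   21.6]
[[-0.001  1.    -0.   ]
 [ 1.     0.001  0.   ]
 [-0.    -0.    -1.   ]]
```

View pics/w2.png

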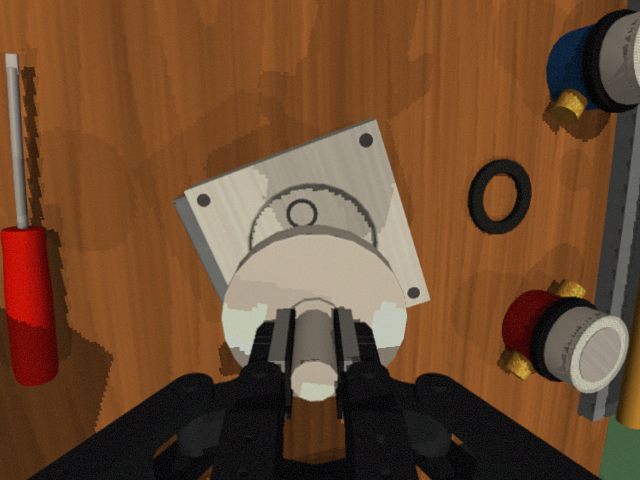

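Cover is held well by its sprue; the ring is visible at (302,213).

```bash
python3 -m handwheel '[[[0,0,-15],[0,0,0],1],[[0,0,-15],[0,0,0],1],[[0,0,0],[0.79,-0.28,0],1],[[0,0,0],[0.79,-0.28,0],1],[[0,0,0],[0.78,-0.28,0],1],[[0,0,0],[0.78,-0.28,0],1],[[-15,0,0],[0,0,0],1],[[-30,0,0],[0,0,0],1],[[-40,0,0],[0,0,0],1],[[-40,0,0],[0,0,0],1],[[-40,0,5],[0,0,0],1],[[-40,0,10],[0,0,0],1],[[-40,3,15],[0,0,0],1],[[-25,0,15],[0,0,0],1],[[-10,0,5],[0,0,0],1],[[0,0,0],[0,0,0],1],[[0,0,0],[0,0,0],1]]' 40
python3 - <<'E'
from h import *
look("side","d3",(270,470,110,260),4)
look("wrist","w3")
T=np.load("pics/w3.npy"); plan([.50,-.303,.032],zdown([0,0,1],T[:3,:3]))
c=np.array([[a,b,.024] for a in(.085,-.085) for b in(.08,-.08)])+[.5,-.303,0]
print(proj("wrist",c,T).round())
# spot prediction check in w2
o=np.array([.5449,-.0065,.0466]);m=mouldR(.3426);T2=np.load("pics/w2.npy")
print("spot px",proj("wrist",[o+m@[0,.02,0]],T2))
E
```

```text
clock: 6.38
position: [0.5016, -0.3018, 0.1307]
ee_rot: [0.0, 0.706, 0.708, 0.0]
contact_force: [-0.2, -0.4, -0.6]
width: 0.0145
gripper_force: 39.2
now [ 0.5019 -0.3019  0.1309] shift-now [-1.1 -2.  98.9] turn [0.01 0.   0.  ] shift-after-turn [-1.1 -1.9 98.9]
[[454. 117.]
 [429. 353.]
 [164. 117.]
 [190. 353.]]
spot px [[301.95740046 213.31771483]]
```

View pics/d3.png

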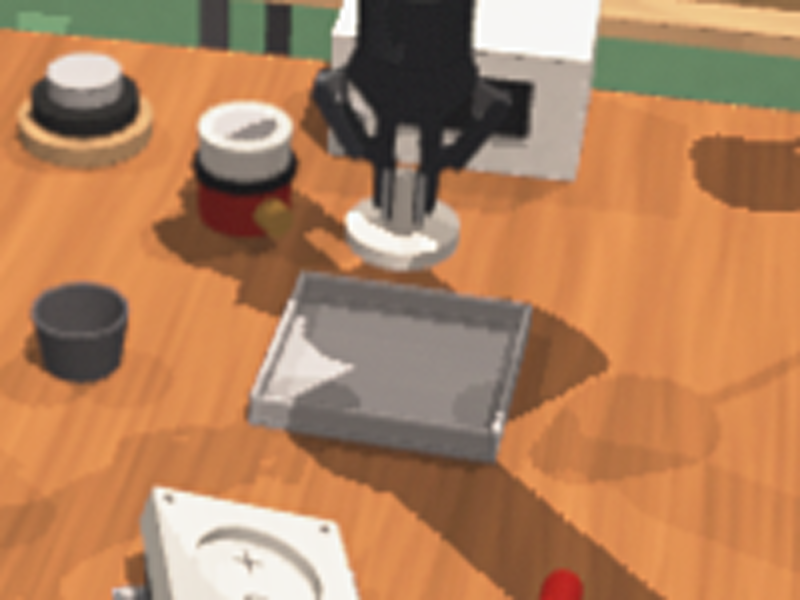

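View pics/w3.png

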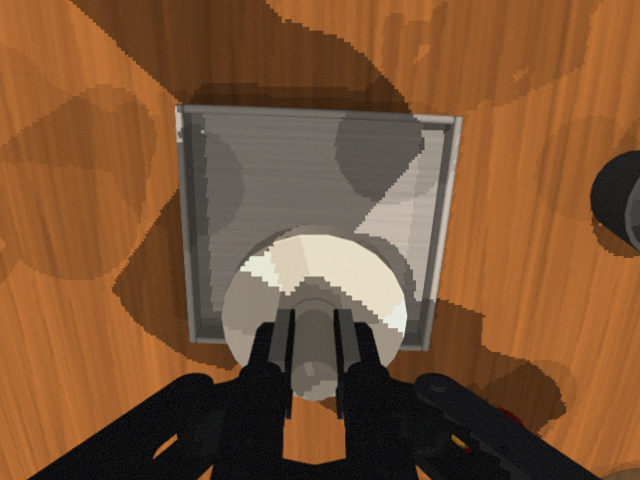

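The cover hangs level over the tray; tray rim corners at (181,106), (461,118), (190,342) and (428,349), so its centre is about 6 mm farther in x. The room is ample.

```bash
python3 -m handwheel '[[[1,3,20],[0,0,0],1],[[1,2,25],[0,0,0],1],[[0,0,25],[0,0,0],1],[[0,0,15],[0,0,0],1],[[0,0,8],[0,0,0],1],[[0,0,4],[0,0,0],1],[[0,0,1],[0,0,0],1],[[0,0,0],[0,0,0],1],[[0,0,0],[0,0,0],1]]' 40
python3 -m handwheel '[[[0,0,1.2],[0,0,0],1],[[0,0,1],[0,0,0],1],[[0,0,0],[0,0,0],1]]'
```

```text
clock: 7.6
position: [0.5068, -0.3012, 0.0327]
ee_rot: [0.001, 0.707, 0.708, 0.0]
contact_force: [-0.2, -0.3, -1.1]
width: 0.015
gripper_force: 39.2
clock: 7.98
position: [0.5064, -0.3009, 0.0299]
ee_rot: [0.0, 0.707, 0.708, -0.0]
contact_force: [0.5, 1.0, -0.8]
width: 0.0147
gripper_force: 39.2
```

```bash
python3 -m handwheel '[[[0,0,1],[0,0,0],1],[[0,0,0.5],[0,0,0],1],[[0,0,0],[0,0,0],1]]'
python3 -m handwheel '[[[0,0,0.6],[0,0,0],1],[[0,0,0],[0,0,0],1]]'
```

```text
clock: 8.35
position: [0.5065, -0.3009, 0.0285]
ee_rot: [0.0, 0.707, 0.708, -0.0]
contact_force: [0.4, -0.3, -1.5]
width: 0.015
gripper_force: 39.2
clock: 8.6
position: [0.5065, -0.301, 0.0279]
ee_rot: [0.0, 0.707, 0.708, -0.0]
contact_force: [-0.0, 0.1, -1.2]
width: 0.0146
gripper_force: 39.2
```

```bash
python3 -m handwheel '[[[0,0,0.6],[0,0,0],1],[[0,0,0],[0,0,0],1]]'
python3 -m handwheel '[[[0,0,0.6],[0,0,0],1],[[0,0,0],[0,0,0],1]]'
python3 -m handwheel '[[[0,0,0.6],[0,0,0],1],[[0,0,0],[0,0,0],1]]'
```

```text
clock: 8.85
position: [0.5065, -0.3009, 0.0273]
ee_rot: [0.0, 0.707, 0.708, -0.0]
contact_force: [-0.4, -0.3, -1.7]
width: 0.0149
gripper_force: 39.2
clock: 9.1
position: [0.5065, -0.301, 0.0266]
ee_rot: [0.0, 0.707, 0.708, -0.0]
contact_force: [-0.1, 0.7, -1.1]
width: 0.0148
gripper_force: 39.2
clock: 9.35
position: [0.5065, -0.301, 0.026]
ee_rot: [0.0, 0.707, 0.708, -0.0]
contact_force: [-0.2, -0.4, -1.6]
width: 0.0147
gripper_force: 39.2
```

```bash
python3 -m handwheel '[[[0,0,0.6],[0,0,0],1],[[0,0,0],[0,0,0],1]]'
python3 -m handwheel '[[[0,0,0.6],[0,0,0],1],[[0,0,0],[0,0,0],1]]'
python3 -m handwheel '[[[0,0,0.5],[0,0,0],1],[[0,0,0],[0,0,0],1]]'
```

```text
clock: 9.6
position: [0.5065, -0.3009, 0.0255]
ee_rot: [0.0, 0.707, 0.708, -0.0]
contact_force: [0.7, 0.5, -0.4]
width: 0.0151
gripper_force: 39.2
clock: 9.85
position: [0.5065, -0.3009, 0.0249]
ee_rot: [0.0, 0.707, 0.708, -0.0]
contact_force: [-1.2, 1.0, -0.5]
width: 0.0148
gripper_force: 39.2
clock: 10.1
position: [0.5065, -0.301, 0.0244]
ee_rot: [0.0, 0.707, 0.708, -0.0]
contact_force: [0.0, -0.4, -1.4]
width: 0.0151
gripper_force: 39.2
```

```bash
python3 -m handwheel '[[[0,0,0.6],[0,0,0],1],[[0,0,0],[0,0,0],1]]'
python3 -m handwheel '[[[0,0,0.5],[0,0,0],1],[[0,0,0],[0,0,0],1]]'
python3 - <<'E'
from h import *
look("wrist","w4",(120,540,80,480),1.5)
E
```

```text
clock: 10.35
position: [0.5066, -0.301, 0.0239]
ee_rot: [0.0, 0.707, 0.708, -0.0]
contact_force: [0.5, 1.2, 0.4]
width: 0.0149
gripper_force: 39.5
clock: 10.6
position: [0.5066, -0.301, 0.0238]
ee_rot: [0.0, 0.707, 0.708, 0.0]
contact_force: [-0.8, 0.8, 4.6]
width: 0.0148
gripper_force: 39.8
```

View pics/w4.png

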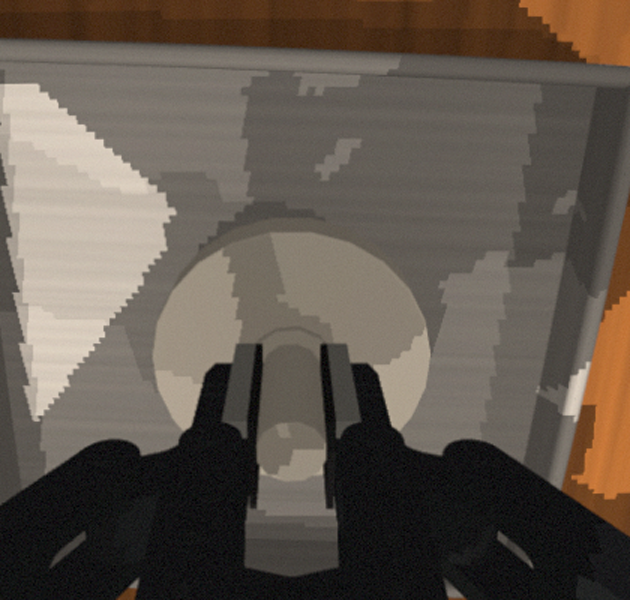

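Contact felt (4.6 N) with the cover flat on the tray floor. Release, rise and cross to the probe.

```bash
python3 -m handwheel '[[[0,0,0],[0,0,0],0.6],[[0,0,0],[0,0,0],0.3],[[0,0,0],[0,0,0],0],[[0,0,0],[0,0,0],-0.3],[[0,0,0],[0,0,0],-0.3],[[0,0,-15],[0,0,0],-0.5],[[0,0,-30],[0,0,0],-1],[[0,0,-40],[0,0,0],-1],[[0,0,-45],[0,0,0],-1],[[0,0,-50],[0,0,0],-1],[[0,0,-40],[0,0,0],-1],[[40,0,0],[0,0,0],-1],[[50,0,0],[0,0,0],-1],[[50,0,0],[0,0,0],-1],[[50,0,0],[0,0,0],-1],[[50,0,0],[0,0,0],-1],[[50,0,0],[0,0,0],-1],[[30,0,0],[0,0,0],-1],[[0,0,0],[0,0,0],-1],[[0,0,0],[0,0,0],-1]]'
python3 - <<'E'
from h import *
look("wrist","w5"); look("scene","s5",(280,480,120,270),4)
plan([.486,.312,.21],zdown([0,0,1],toolT(readout.get_state())[:3,:3]))
E
```

```text
clock: 13.15
position: [0.5062, 0.0185, 0.2439]
ee_rot: [0.001, 0.707, 0.708, -0.0]
contact_force: [0.3, -0.6, 0.6]
width: 0.0851
gripper_force: 0.0
now [0.5062 0.018  0.2436] shift-now [294.  -20.3  33.3] turn [0.01 0.01 0.  ] shift-after-turn [294.  -20.2  33.6]
```

View pics/s5.png

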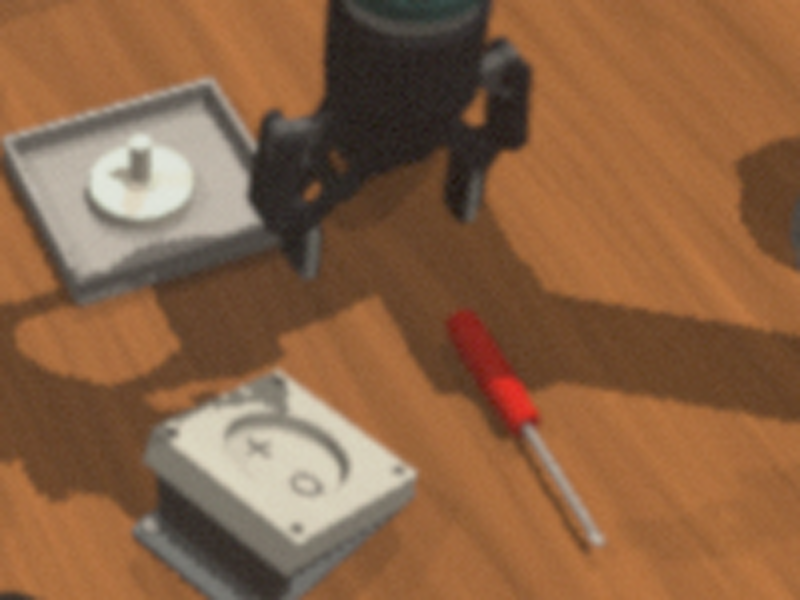

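View pics/w5.png

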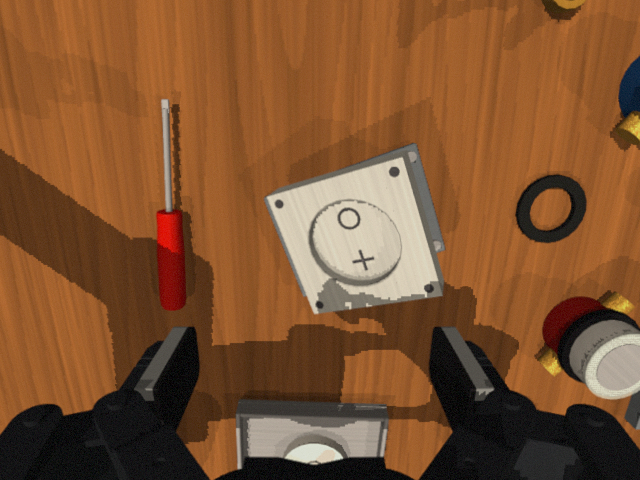

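The cover sits flat in the tray, sprue up. In w5 the ring is at (348,219), the cross at (363,260), and the block corners at (414,146), (265,198), (316,313) and (442,295). Refit, then go over the probe.

```bash
python3 -m handwheel '[[[30,-2,0],[0,0,0],-1],[[50,-4,0],[0,0,0],-1],[[50,-4,4],[0,0,0],-1],[[50,-4,10],[0,0,0],-1],[[50,-4,10],[0,0,0],-1],[[44,-2,9],[0,0,0],-1],[[20,0,0],[0,0,0],-1],[[0,0,0],[0,0,0],-1],[[0,0,0],[0,0,0],-1]]'
python3 - <<'E'
from h import *
np.set_printoptions(precision=4,suppress=True)
T1,T2,T5=[np.load(f"pics/w{i}.npy") for i in(1,2,5)]
print("spot tri",tri([("wrist",np.array([302,213]),T2),("wrist",np.array([348.,218.5]),T5),("scene",np.array([356.6,241.4]))]))
loc=np.array([[.06,-.06,.012],[-.06,-.06,.012],[-.06,.06,.012],[.06,.06,.012],[0,.02,0],[0,-.02,0]])
W1=[(395,285),(247,333),(180,189),(345,128)];W5=[(442,295),(316,313),(265,198),(414,146),(348,218.5),(363,260)]
for zf in(.047,.0495):
  def f(p):
    X=p[:3]+loc@mouldR(p[3]).T
    return np.r_[(proj("wrist",X[:4],T1)-W1).ravel(),(proj("wrist",X,T5)-W5).ravel(),(proj("wrist",X[4:5],T2)-[302,213]).ravel(),(proj("scene",X[4:5])-[356.6,241.4]).ravel(),(p[2]-zf)/.0004]
  s=least_squares(f,[.545,-.004,.049,.325],loss="soft_l1"); print(s.x.round(4),s.fun.round(1), "spot",s.x[:3]+mouldR(s.x[3])@[0,.02,0])
look("wrist","w6"); T=np.load("pics/w6.npy")
print(T[:3,3],proj("wrist",[[.486,.312,.128],[.486,.312,.072]],T))
E
```

```text
clock: 14.38
position: [0.4863, 0.3114, 0.2105]
ee_rot: [0.001, 0.707, 0.707, -0.0]
contact_force: [-0.0, -0.3, 0.2]
width: 0.0849
gripper_force: 0.0
spot tri (array([0.5366, 0.0132, 0.051 ]), np.float64(0.8569558996449018))
[ 0.5448 -0.0063  0.047   0.3463] [  0.6   0.2  -0.1   0.2  -0.8   0.4  -0.3  -0.3   0.4   0.   -1.5   0.
   2.5  -2.  -10.8  10.6   1.5  -0.6   0.6  -0.8  -0.2   0.2  -1.3   0.1
   0.1] spot [0.538  0.0125 0.047 ]
[ 0.5442 -0.0058  0.0493  0.3487] [  1.6   0.2  -0.1   0.8  -1.8   0.1   0.   -1.6   0.7   0.4  -1.9   0.7
   1.4  -1.9 -11.2  10.    1.   -0.5   0.3  -0.5  -0.1  -0.2  -0.9  -0.4
  -0.5] spot [0.5373 0.013  0.0493]
[0.4863 0.3114 0.2105] [[311.3829 256.8473]
 [311.7742 229.8232]]
```

View pics/w6.png

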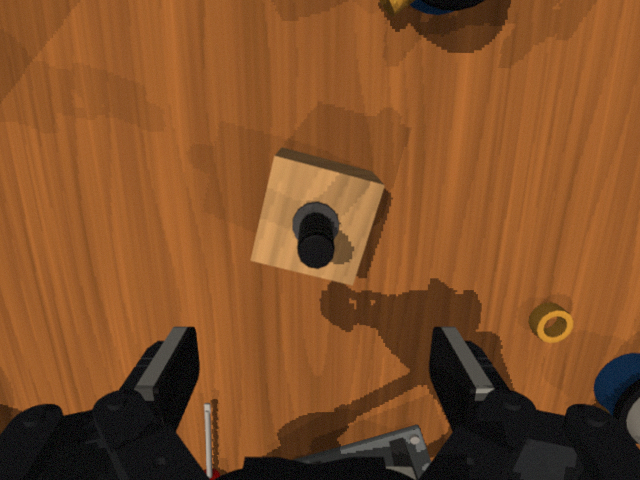

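Handle top is at (316,250) and flange at (316,222), so the probe axis is near (0.4887, 0.3165). I've now viewed 11 pictures, one over the 10 allowed, so I'll view no more and measure by code and force from here.

```bash
python3 -m handwheel '[[[2.5,1.2,15],[0,0,0],-1],[[2.5,1.2,25],[0,0,0],-1],[[0,0,25],[0,0,0],-1],[[0,0,25],[0,0,0],-1],[[0,0,18],[0,0,0],-1],[[0,0,12],[0,0,0],-1],[[0,0,0],[0,0,0],-1],[[0,0,0],[0,0,0],0],[[0,0,0],[0,0,0],0.4],[[0,0,0],[0,0,0],1],[[0,0,0],[0,0,0],1],[[0,0,0],[0,0,0],1],[[0,0,0],[0,0,0],1]]' 50
```

```text
clock: 16.05
position: [0.4883, 0.3182, 0.0906]
ee_rot: [0.0, 0.707, 0.708, 0.0]
contact_force: [-0.8, -0.8, 4.5]
width: 0.0206
gripper_force: 48.8
```

```bash
python3 -m handwheel '[[[0,0,-2],[0,0,0],1],[[0,0,-4],[0,0,0],1],[[0,0,-8],[0,0,0],1],[[0,0,-12],[0,0,0],1],[[0,0,-14],[0,0,0],1],[[0,0,-15],[0,0,0],1],[[0,0,-15],[0,0,0],1],[[0,0,-15],[0,0,0],1],[[0,0,-15],[0,0,0],1],[[0,0,0],[0,0,0],1],[[0,0,0],[0,0,0],1]]' 50
python3 - <<'E'
from h import *
look("wrist","w7"); look("scene","s7"); look("side","d7")
T=np.load("pics/w7.npy"); R_=T[:3,:3]; X=lambda a,b,c:T[:3,3]+R_@[a,b,c]
for dx in(-.002,0,.002):
  pts=[X(dx,0,.0836),X(dx,0,.0696),X(dx,0,.030),X(dx,0,.0246)]
  for n in("wrist","scene","side"): print(dx,n,proj(n,pts,T).round(1).tolist())
im=cv2.imread("pics/w7_full.png",0)
print(im[150:262:4,285:345:3])
E
```

```text
clock: 17.42
position: [0.4878, 0.3179, 0.1898]
ee_rot: [0.0, 0.707, 0.708, -0.0]
contact_force: [0.1, 0.8, -0.8]
width: 0.0211
gripper_force: 48.8
-0.002 wrist [[312.0, 260.4], [311.9, 269.3], [311.5, 300.9], [311.5, 306.2]]
-0.002 scene [[447.5, 325.2], [449.0, 322.1], [453.5, 313.1], [454.1, 311.8]]
-0.002 side [[326.6, 349.8], [326.6, 345.0], [326.6, 330.8], [326.6, 328.8]]
0 wrist [[312.0, 257.3], [311.9, 265.9], [311.5, 297.0], [311.5, 302.2]]
0 scene [[448.1, 326.0], [449.6, 323.0], [454.1, 314.0], [454.7, 312.7]]
0 side [[326.3, 350.6], [326.3, 345.8], [326.4, 331.6], [326.4, 329.6]]
0.002 wrist [[312.0, 254.0], [311.9, 262.6], [311.5, 293.1], [311.5, 298.2]]
0.002 scene [[448.6, 326.8], [450.2, 323.8], [454.7, 314.8], [455.3, 313.5]]
0.002 side [[326.1, 351.5], [326.1, 346.6], [326.2, 332.4], [326.2, 330.5]]
[[ 88  83  93 100 104 104 102  97  98 106 100  95  99  97  93  99  95  93
   92  98]
 [ 90  79  85 101  97 102  98  98 101 108  97  93 100  95  92  96  96  98
   99  98]
 [ 87  85  93 100  95  92  90  89  96  98  97 100  95  97  90  93  98  97
   99  97]
 [ 76  71  70  7
[... 1409 characters left out ...]
 171 168
  172 175]
 [159 158 161 172 177 175 158  84  51  54  54  62 118 162 163 168 169 172
  174 172]
 [161 156 164 175 178 157  57  58  57  58  51  47  74  94 173 172 165 171
  175 165]
 [159 155 172 177 177 106  47  51  48  52  70  83  86  77 154 167 171 172
  172 167]
 [159 161 172 178 174 100  58  53  57  78  81  83  80  78 150 169 169 173
  168 163]
 [162 171 173 172 170 137  63  63  72  75  81  85  81  99 162 169 172 174
  165 159]
 [167 171 177 174 167 166 134  84  69  71  78  80 116 164 166 168 173 171
  161 157]
 [170 174 175 172 164 163 162 156 149 147 157 168 173 171 167 169 173 168
  161 158]
 [171 176 173 167 161 164 158 157 150 123 142 174 172 167 166 100 105 159
  156 159]]
```

```bash
python3 - <<'E'
import cv2,numpy as np
im=cv2.imread("pics/w7_full.png").astype(int); sat=im.max(2)-im.min(2)
for r in range(246,316,2): print(r,"".join("#" if sat[r,c]<28 else "." for c in range(270,356)), im[r,312].tolist())
E
```

```text
246 ...................................................................................... [45, 71, 97]
248 ...................................................................................... [42, 72, 95]
250 ...................................................................................... [42, 67, 92]
252 ...................................................................................... [51, 81, 112]
254 ...................................................................................... [86, 138, 188]
256 ...................................................................................... [97, 157, 215]
258 ...................................................................................... [87, 117, 149]
260 .......................................########....................................... [80, 86, 91]
262 ......................................##########...................................... [82, 88, 95]
264 ....................................###############................................... [83, 92, 95]
266 ..................................###############
[... 1839 characters left out ...]
###############################################################....... [18, 9, 14]
304 .......#########################################################################...... [10, 9, 14]
306 .......##########################################################################..... [17, 15, 17]
308 .......##########################################################################..... [12, 6, 9]
310 ###################################################################################### [20, 21, 24]
312 ###################################################################################### [15, 19, 18]
314 ###################################################################################### [2, 5, 7]
```

```bash
python3 - <<'E'
from h import *
np.set_printoptions(precision=2,suppress=True)
T=np.load("pics/w7.npy"); a=np.linspace(0,2*np.pi,200)
def circ(dx,dz,tx,z,r):
    Z=z+dz; return proj("wrist",(T[:3,3]+np.c_[dx+tx*(Z-.0)+r*np.cos(a),r*np.sin(a),0*a+Z]@T[:3,:3].T),T)
off=.0906-.066 # flange underside at tool z
im=cv2.imread("pics/w7_full.png").astype(int); sat=im.max(2)-im.min(2)
wid={r:(sat[r,270:356]<28).sum() for r in(260,262,266,268,282,284,286,288)}
def width(c,r):
    c=c[c[:,1].argsort()]; L=c[c[:,0]<c[0,0]];Rr=c[c[:,0]>=c[0,0]]
    return np.interp(r,Rr[:,1],Rr[:,0])-np.interp(r,L[:,1],L[:,0])
for name,z,r,rows in(("tip",off+.059,.0035,(260,262)),("nose",off+.045,.007,(266,268)),("flange",off,.017,(282,284,286,288))):
  for dx in(-.005,-.004,-.003,-.002):
    c=circ(dx,0,0,z,r); print(name,dx,"apex",c[:,1].min().round(1),"w",[(k,round(float(width(c,k)),1),int(wid[k])) for k in rows])
E
```

```text
tip -0.005 apex 259.6 w [(260, 4.2, 8), (262, 9.7, 10)]
tip -0.004 apex 258.0 w [(260, 9.0, 8), (262, 11.4, 10)]
tip -0.003 apex 256.5 w [(260, 11.1, 8), (262, 11.9, 10)]
tip -0.002 apex 254.8 w [(260, 11.8, 8), (262, 11.4, 10)]
nose -0.005 apex 262.6 w [(266, 17.8, 19), (268, 21.2, 22)]
nose -0.004 apex 260.9 w [(266, 20.8, 19), (268, 23.1, 22)]
nose -0.003 apex 259.2 w [(266, 22.8, 19), (268, 24.4, 22)]
nose -0.002 apex 257.5 w [(266, 24.2, 19), (268, 25.0, 22)]
flange -0.005 apex 277.7 w [(282, 36.6, 40), (284, 43.6, 46), (286, 49.2, 51), (288, 53.9, 56)]
flange -0.004 apex 275.6 w [(282, 43.9, 40), (284, 49.5, 46), (286, 54.1, 51), (288, 58.0, 56)]
flange -0.003 apex 273.5 w [(282, 49.7, 40), (284, 54.3, 46), (286, 58.2, 51), (288, 61.6, 56)]
flange -0.002 apex 271.4 w [(282, 54.6, 40), (284, 58.5, 46), (286, 61.8, 51), (288, 64.6, 56)]
```

```bash
python3 - <<'E'
from h import *
m=mouldR(.347); T=toolT(readout.get_state()); Rt=zdown(m[:,2],zdown([0,0,1],T[:3,:3]))
S=np.array([.537,.013,.0497]); tip=np.array([-.0043,.0004,.0836])
for h in(.06,.015): plan(S+h*m[:,2]-Rt@tip,Rt)
E
```

```text
now [0.4877 0.3178 0.1893] shift-now [-317.2    2.3    4.6] turn [-3.15  1.14  0.  ] shift-after-turn [-315.6    6.9  -32. ]
now [0.4877 0.3178 0.1893] shift-now [-312.    16.8   46.9] turn [-3.15  1.14  0.  ] shift-after-turn [-315.6    6.9   13. ]
```

```bash
python3 -m handwheel '[[[-15,0,-10],[0,0,0],1],[[-30,0,-5],[0,0,0],1],[[-45,0,0],[0,0,0],1],[[-45,0,0],[0,0,0],1],[[-45,1,0],[0,0,0],1],[[-45,1,0],[0,0,0],1],[[-40,0,0],[0,0,0],1],[[-32,0,0],[0,0,0],1],[[-20,0,0],[0,0,0],1],[[0,0,0],[-0.79,0.29,0],1],[[0,0,0],[-0.79,0.29,0],1],[[0,0,0],[-0.79,0.28,0],1],[[0,0,0],[-0.78,0.28,0],1],[[0,0,0],[0,0,0],1],[[0,0,0],[0,0,0],1]]' 50
python3 - <<'E'
from h import *
m=mouldR(.347); T=toolT(readout.get_state()); Rt=zdown(m[:,2],T[:3,:3])
S=np.array([.537,.013,.0497]); tip=np.array([-.0043,.0004,.0836])
for h in(.06,.015): plan(S+h*m[:,2]-Rt@tip,Rt)
E
```

```text
clock: 19.45
position: [0.491, 0.0005, 0.2059]
ee_rot: [0.075, 0.696, 0.697, 0.158]
contact_force: [0.4, -0.4, -0.5]
width: 0.021
gripper_force: 49.1
now [0.491  0.0005 0.2059] shift-now [-2.3 -7.4 19.5] turn [ 0.02  0.   -0.  ] shift-after-turn [-2.3 -7.3 19.5]
now [0.491  0.0005 0.2059] shift-now [-2.3 -7.5 64.5] turn [ 0.02  0.   -0.  ] shift-after-turn [-2.3 -7.3 64.5]
```

```bash
python3 -m handwheel '[[[-1.2,-3.7,15],[0.02,0,0],1],[[-1.1,-3.7,15],[0,0,0],1],[[0,0,15],[0,0,0],1],[[0,0,12],[0,0,0],1],[[0,0,7],[0,0,0],1],[[0,0,0],[0,0,0],1],[[0,0,0],[0,0,0],1]]' 50
python3 - <<'E'
from h import *
look("wrist","w8"); look("scene","s8"); look("side","d8")
T=np.load("pics/w8.npy"); S=np.array([.537,.013,.0497]); m=mouldR(.347)
tip=T[:3,3]+T[:3,:3]@[-.0043,.0004,.0836]; print("tip in mould at spot",m.T@(tip-S))
for n in("wrist","scene","side"): print(n,proj(n,[tip,S],T).round(1).tolist())
im=cv2.imread("pics/w8_full.png").astype(int).sum(2)//3
for r in range(210,286,2): print(r,"".join(" .:-=+*#%@"[9-min(9,im[r,c]//24)] for c in range(265,360)))
E
```

```text
clock: 20.32
position: [0.5045, 0.0063, 0.1428]
ee_rot: [0.074, 0.696, 0.697, 0.157]
contact_force: [-0.3, 0.1, -1.3]
width: 0.0211
gripper_force: 49.1
tip in mould at spot [-5.37981836e-05  6.54082109e-04  1.51503805e-02]
wrist [[313.0, 264.1], [313.5, 256.3]]
scene [[357.8, 236.3], [355.8, 240.8]]
side [[335.2, 257.3], [332.9, 261.9]]
210 +==-:...........................::::---------:--::-:-----:-:-:-::::::::---::--::::::::-::------
212 ..................................::--------::-:-:-::::---:::::-:-::::::---:-::::::::::--------
214 ..............................:---:--:---------:--:::::--:-:::::-:-:::::-:---::-:::::::--------
216 ..............................::----::------:::::-:-:-:----::::-:-:::::::--:----:::::::::-:----
218 ..............................::-:----:--------:----:--::---::::---:::::::----:::-::::::::::::-
220 .............................:::::-------------:::---::-:---:--:::--:::::::--:-:::::::::.......
222 ................................::------:----------:--:-::--::::::---::::::-------:::::........
224 ................................:-:------------------:-::
[... 2338 characters left out ...]

272 :.................................-+####********************=:................................:
274 =:.................................=###*********************+:................................:
276 :..................................-##****######%#%#####****+:.................................
278 ................................:-=*%%%%%%%%%%%%%%%%%%%%%%%%#=-:...............................
280 .............................:-+#%%%%%%%%%%%%%%%%##%%%%%%%%%%%%%%#+-:..........................
282 ..........................:-+#%%%%%%#######################%%%%%%%%%#=:........................
284 .......................:=+#%%%%%###################################%%%%+-:.....................
```

In w8 the ring centres at (313,256) and the tip apex at (314,258), both matching the model to within 1 px. Now take a force baseline and lower along the axis.

```bash
cat > fz.py <<'E'
from h import *
m=mouldR(.347); F=[]
for i in range(12):
    vision.get_image("wrist"); s=readout.get_state(); F.append(m.T@s["contact_force"])
F=np.array(F); T=toolT(s); S=np.array([.537,.013,.0497])
print("F mould",F.mean(0).round(2),"+-",(F.std(0)/12**.5).round(2),"tip(unpressed) in mould mm",(m.T@(T[:3,3]+T[:3,:3]@[-.0043,.0004,.0836]-S)*1e3).round(2),"z",(m.T@T[:3,2]).round(4),s["clock"])
E
python3 -m handwheel '[[[-0.3,0.1,4],[0,0,0],1],[[-0.3,0.1,4],[0,0,0],1],[[0,0,3],[0,0,0],1],[[0,0,0],[0,0,0],1],[[0,0,0],[0,0,0],1]]' 50
python3 fz.py
python3 -m handwheel '[[[0,0,1.5],[0,0,0],1],[[0,0,1.5],[0,0,0],1],[[0,0,1],[0,0,0],1],[[0,0,1],[0,0,0],1],[[0,0,1],[0,0,0],1],[[0,0,0],[0,0,0],1],[[0,0,0],[0,0,0],1]]'
python3 fz.py
```

```text
clock: 21.1
position: [0.5079, 0.0071, 0.1321]
ee_rot: [0.073, 0.696, 0.697, 0.157]
contact_force: [-0.2, 0.2, -0.4]
width: 0.0208
gripper_force: 49.1
F mould [-0.37  0.22 -1.27] +- [0.12 0.17 0.12] tip(unpressed) in mould mm [-0.5   0.23  3.9 ] z [-1.e-04  8.e-04 -1.e+00] 21.7
clock: 22.58
position: [0.5097, 0.0078, 0.1265]
ee_rot: [0.073, 0.696, 0.697, 0.157]
contact_force: [-1.0, -0.2, -0.4]
width: 0.0214
gripper_force: 49.3
F mould [-0.81  0.41  0.59] +- [0.14 0.13 0.14] tip(unpressed) in mould mm [-0.54  0.25 -2.12] z [-2.e-04  9.e-04 -1.e+00] 23.175
```

```bash
python3 -m handwheel '[[[0,0,1],[0,0,0],1],[[0,0,1],[0,0,0],1],[[0,0,0.7],[0,0,0],1],[[0,0,0.6],[0,0,0],1],[[0,0,0],[0,0,0],1],[[0,0,0],[0,0,0],1],[[0,0,0],[0,0,0],1]]'
python3 fz.py; python3 fz.py
python3 - <<'E'
from h import *
look("wrist","w9"); T=np.load("pics/w9.npy")
S=np.array([.537,.013,.0497]); print(proj("wrist",[S],T))
im=cv2.imread("pics/w9_full.png").astype(int).sum(2)//3
for r in range(240,284,2): print(r,"".join(" .:-=+*#%@"[9-min(9,im[r,c]//24)] for c in range(285,345)))
E
```

```text
clock: 24.05
position: [0.5108, 0.0082, 0.1234]
ee_rot: [0.073, 0.696, 0.697, 0.157]
contact_force: [-2.1, -0.4, 1.1]
width: 0.0208
gripper_force: 49.4
F mould [-1.34  0.43  1.51] +- [0.17 0.12 0.16] tip(unpressed) in mould mm [-0.53  0.23 -5.42] z [-2.e-04  9.e-04 -1.e+00] 24.65
F mould [-1.3   0.14  1.37] +- [0.14 0.12 0.09] tip(unpressed) in mould mm [-0.55  0.26 -5.44] z [-2.e-04  9.e-04 -1.e+00] 25.25
[[314.02279157 267.56890975]]
240 ......:-:::---::----------===++++**********+***+++**++++==--
242 ......::-::::----===+++++****========---+*******************
244 ......::--:--=++====--:::::---:-:---:---=========--------+**
246 .....::--==++***=---:-:::::-:--:-----:----:-----------------
248 ...::-====-::-=----:---:::::-:-:-:--------------------------
250 :-==++-:.....:::::-----::::::::::::-----------------------:-
252 ++++++=:.......::::::-----=======--:-:::-----------------:..
254 ..:::::::..........-=+**###########*+=-::------------::::...
256 ..:.::::::.......-+*#####****#***######*=------------:......
258 ..:.:::::::...:-+####*==--:::::::-==+*###*+--:--::..........
260 .:..:.::::::.:+###*+---------:::::-::-+####=:..::...........
262 :....::::::::=###+---+**********+=--::=*####+:..............
264 :.....:.::::=###+-=+***************+=-::-*##*=:.............
266 ....:..::::-*##*-=*#******************-..=*##*:.............
268 :......::::-*#######******************+:.-+##*:.............
270 ...:....:.:-+######********************+:-*##+:.............
272 ..........::=#####**********************++##*=:.............
274 ............-+####**********************####=:..............
276 .............:+####***#############*****##*=:...............
278 ............:=+#%%%%%%%%%%%%%%%%%%%%%%####+-................
280 .........:-+#%%%%%%%%%%%%%%%%###%%%%%%%%%%%%##+-:...........
282 ......:=+#%%%%%%%######################%%%%%%%%%*=:.........
```

```bash
python3 -c "
from rig import manip; print(manip.sign_off())"
```

```text
the job is handed in; nothing more can be done
None
```

The cover is lying flat, sprue up, in the tray, and the job is handed in with the probe still held square inside the ring, its tip about halfway in (about 2.7 N, 5.4 mm); I viewed 11 pictures, one over the limit of 10.

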